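# Slide a driver cassette home in the test dock

## Task

Fit the loose driver cassette into the test dock for its bench test. Pick it up and set it down flat on the dock's loading plate, between the black guides and with its inner end towards the hood, and let go of it there. Then take it by the orange pull grip in the middle of its front panel and slide it straight into the hood, along its centre line because it jams when it is pushed off-centre, until the panel is fully home against the hood all round; leave the screwdriver, the bottle and the masking tape where they are.

Things in the scene. Friction and masses are not known exactly. Their poses are not given: they have to be found in the camera images.
- cassette: loose plug-in cassette, about 0.5 kg: open aluminium tray 130 mm long (x), 100 mm wide (y), sides 12 mm high. Origin: middle of the tray's underside, nearly below its centre of mass; z up. +x points to the inner end, which enters the hood first. A brass glide shoe on either side, x -23 to +15 mm, makes it 110 mm wide there; only these two touch the guides. At the -x end: the front panel
- heat_sink (a point): middle of the top of the cassette's dark finned heat sink, 40 mm above the underside, straight above the cassette's origin; axes as the cassette's. It is 50 mm along x and 36 mm along y and reaches down to the board. Beside it, from y = +-18 to +-47 mm, the board is clear for the fingers down to 10 mm above the underside
- panel_seat (a point): point of the cassette on its centre line, at the level of the underside, in the inner face of the front panel, which comes to rest against the hood (65 mm behind the cassette's origin); axes as the cassette's. The bare aluminium panel is 4 mm thick and 126 mm wide, from 14 to 49 mm above the underside, and passes above the guides
- pull_grip: orange pull grip fixed to the middle of the front panel: an upright blade 14 mm thick (y), 36 mm long (x), 28 mm high. Origin: middle of its root on the panel's outer face, 69 mm behind the cassette's origin and 33 mm above the underside; axes as the cassette's. The blade reaches from there 36 mm outwards (-x), 14 mm up and 14 mm down. If the panel is still a little askew after sliding in, a push on the blade's outer end squares it
- dock: test dock, fixed to the bench, in another place and direction each time: aluminium base plate 310 x 168 mm, 8 mm thick, grey hood at one end. Origin: below the middle of the hood's mouth, at bench height; +x is the way into the hood, z up. The hood covers x 0 to 140 mm, is 154 mm wide, its top 62 mm above the bench; its mouth is 116 mm wide and 46 mm high, so that no hand at the heat sink can go in
- loading_spot (a point): point on the dock's centre line on top of the base plate, 97 mm before the hood's mouth and 8 mm above the bench; axes as the dock's. A cassette set down with its origin here and parallel to the dock lies wholly on the loading plate, its inner end 32 mm before the hood, with about 6 mm free on either side
- dock_mouth (a point): point on the dock's centre line in the plane of the hood's front face, on top of the base plate, 8 mm above the bench; axes as the dock's. The cassette is home when panel_seat meets it. Black guides 12 mm high stand on the plate: 134 mm apart from x -160 to -110 mm, narrowing to 113 mm (1.5 mm free beside each shoe) at x -50 mm, then straight into the hood
- connector (a joint): travel (m) of the floating connector at the back of the hood: 0 untouched, about 0.008 when the cassette's inner end has pushed it home. It does not spring back; over these last 8 mm it adds about 5 N to the push, so a light push stops short there. Sliding alone takes 2 to 5 N; pushed 3 cm or more beside the middle of its panel, the cassette skews and jams between the guides
- screwdriver: small screwdriver with a red handle, 155 mm long, 20 mm thick, lying loose on the bench near the dock, to be left alone
- cleaner_bottle: white bottle with a blue cap, 60 mm across, 137 mm high, standing loose, to be left alone
- masking_tape: white roll of masking tape lying flat, 85 mm across, 18 mm high, loose, to be left alone

How it is judged:
By the outcome, as a careful person would: the job done as asked, in the order asked, and still so for the second after the job is handed in, with the robot touching nothing.
It also fails if it takes over 58 s, if anything falls off the work surface, if the arm or the gripper's body presses on something with over 40 N, if the wrist force passes 120 N, or if a joint passes its speed limit or range.

## Robot

A 6-joint arm with a two-finger parallel gripper is mounted at the origin on a cart in front of the work surface, level with it; the furniture and walls round the work are solid. World frame = base frame: x ahead of the robot, y to its left, z up, the work surface at z = 0. Lengths are in mm, angles in rad, forces in N, time in s.
With the tool pointing down it reaches from about 400 to 925 mm from the base axis. Payload 12.5 kg.
Tool frame: the origin (TCP) lies midway between the tips of the shut fingers; the grasp point (between the pads) lies 19 mm behind it; y points along the fingers, x is the direction in which the jaws open and shut, and the axes are right-handed (so a half turn about y gives the same grasp; the last joint's range is limited). The gripper opens to 95 mm and grips with 3 to 60 N. Pads are 20 mm wide; open, the fingers measure 119 mm over their backs; the gripper's body (75 mm by 180 mm) begins 59 mm behind the grasp point.
Start: joints at [-0.106, 0.491, 1.559, -0, 1.092, -0.106], TCP at [625.017, 0.021, 214.661] pointing down, gripper open.
Joint ranges: [-3.1, 3.1], [-0.84, 2.19], [0.05, 2.79], [-1.13, 4.28], [0.06, 2.93], [-2.69, 2.69]. Speed limits (rad/s): [2.22, 2.22, 2.79, 3.14, 3.14, 3.14].

## Interface

Orientations are given as a rotation vector (axis times angle).
In Python, from workcell import monitor, vision, env gives the robot as it stands.
- The arm moves only by the shell command python3 -m pendant 'ROWS' [OPENING]. ROWS is JSON, a list of rows, each a list of 6 numbers: the shift along the tool's x, y, z in units of 1 m (1.0 is 1 m), then the turn, a rotation vector about the tool's x, y, z in units of 360 degrees (1.0 is 360 degrees). A call has 1 to 10 rows; each row is the pose to reach, as a shift and turn from the pose commanded when the call began, along the tool's axes at that moment, turning the shorter way round; what a row does not reach only later rows make up. A row lasts 1/8 s, in which the tool goes at most 62.5 mm and 10.7 degrees, less where a joint would pass 70% of its speed; a pose out of reach is approached as far as the arm can. A call with a number of a shift or a turn outside -1 to 1 is refused whole. A call with a gripper value outside its range is refused whole. OPENING is the closure, from 0 (fully open) to 1 (shut), set as the call begins (- or left out, the last holds). The fingers move at their own pace and stop on an object; the grip force is fixed at half the most. Time passes only in rows, so rows that repeat a pose let the fingers close. It gives the time, the measured TCP pose, the force and the opening at its end, in the units of the state.
- monitor.read_state(): the state, without advancing time (a new reading comes with each control period).
- vision.read_camera(name): name is "scene" or "side" or "wrist"; returns a dict with "image" (480x640x3 uint8, red, green, blue), "intrinsics" (3x3 intrinsics, pixels), "xyz" and "rotation" of the camera in the world; the wrist camera has in their place "mount" (4x4, takes a point from camera to tool coordinates, whose origin is the TCP and whose axes are the tool frame's). Camera axes: x right, y up, looking along -z (the intrinsics and any distortion apply to the point x, -y, -z); pixel columns grow to the right and rows downward; lengths in mm; the calibration is good to about 2 mm. A picture is of the moment at which its call begins: read the wrist's pose just before it. There is no depth.
- env.finish_job(): hands the job in, once; it reports no verdict.
The state is a dict: "t": time; "q": joint angles; "qvel": joint speeds; "tau": joint torques, N m; "position": TCP position; "ee_rot": TCP orientation; "wrist_force": force on the tool from outside, world axes, zero at the start; "torque": the same for the moment, N m; "width": opening from 0.0 (shut) to 1.0 (fully open).
Only numpy, scipy, OpenCV 4.12 (cv2) and the standard library are available. Lean on these libraries where they do the work, as an engineer would, in place of code of your own. Each camera call takes 0.05 s, during which the arm holds its last target.

## Working session

There is one attempt and no reset: what is moved stays moved. The work goes in short steps, Python scripts to look and compute and a shell command to move; the robot and the scene stay as the last step left them, time stands still between calls to the robot, and variables do not carry over. Pictures are saved under pics/ and viewed, and the job is handed in when it is done.

```bash
ls; mkdir -p pics; python3 - <<'E'
from workcell import monitor, vision, env
import cv2
s=monitor.read_state();print(s)
for n in ["scene","side","wrist"]:
    c=vision.read_camera(n); cv2.imwrite(f"pics/{n}0.png",c["image"][:,:,::-1])
    print(n,{k:v for k,v in c.items() if k!="image"})
E
```

```text
pics
{'t': 0.0, 'q': array([-1.05602817e-01,  4.91515799e-01,  1.55946992e+00,  2.85261312e-05,
        1.09171528e+00, -1.05601035e-01]), 'qvel': array([-0.00021921, -0.00044628, -0.00029407, -0.00086884,  0.00026343,
       -0.00012581]), 'tau': array([-9.52334158e-04, -6.12640929e+01, -2.58175153e+01,  6.92750537e-02,
        4.83079045e-02, -1.38641695e-05]), 'position': array([6.24741613e+02, 5.52718205e-02, 2.14081892e+02]), 'ee_rot': array([-1.57065416e+00,  8.75275837e-04,  8.51800653e-04]), 'wrist_force': array([ 1.09624672, -0.38226003,  0.20956525]), 'torque': array([ 0.03190087, -0.0327702 , -0.00991391]), 'width': 1.0018501683961711}
scene {'intrinsics': array([[446.56410015,   0.        , 320.57454728],
       [  0.        , 446.56410015, 240.00331338],
       [  0.        ,   0.        ,   1.        ]]), 'xyz': array([-105.97940182, -517.64212326,  812.01285524]), 'rotation': array([ 0.67534274, -0.33823621, -0.89065606])}
side {'intrinsics': array([[527.28702904,   0.        , 320.00410562],
       [  0.        , 527.28702904, 238.90632031],
       [  0.        ,   0.        ,   1.        ]]), 'xyz': array([ 243.77440797, -883.8230846 ,  800.06453176]), 'rotation': array([ 0.82796894, -0.09718872, -0.22542177])}
wrist {'intrinsics': array([[416.54857398,   0.        , 315.2465195 ],
       [  0.        , 416.54857398, 236.29790706],
       [  0.        ,   0.        ,   1.        ]]), 'mount': array([[ 9.99999602e-01, -7.60632571e-04,  4.66991435e-04,
         1.26990954e+00],
       [ 6.63488057e-04,  2.83526896e-01, -9.58964055e-01,
        -1.71057256e+02],
       [ 5.97014663e-04,  9.58963983e-01,  2.83527288e-01,
         7.96462736e+01],
       [ 0.00000000e+00,  0.00000000e+00,  0.00000000e+00,
         1.00000000e+00]])}
```

View pics/scene0.png

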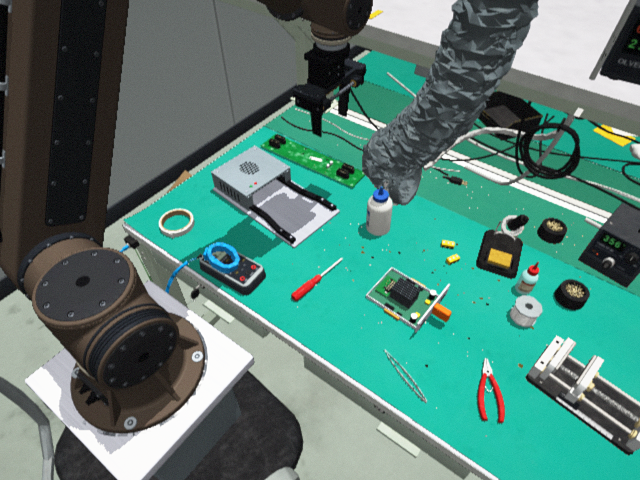

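View pics/side0.png

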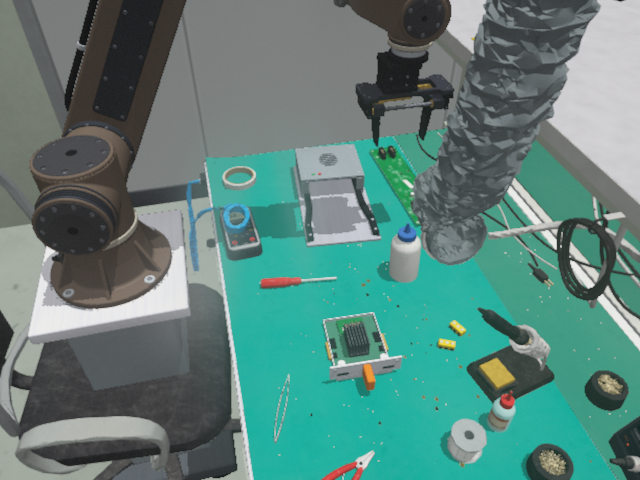

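View pics/wrist0.png

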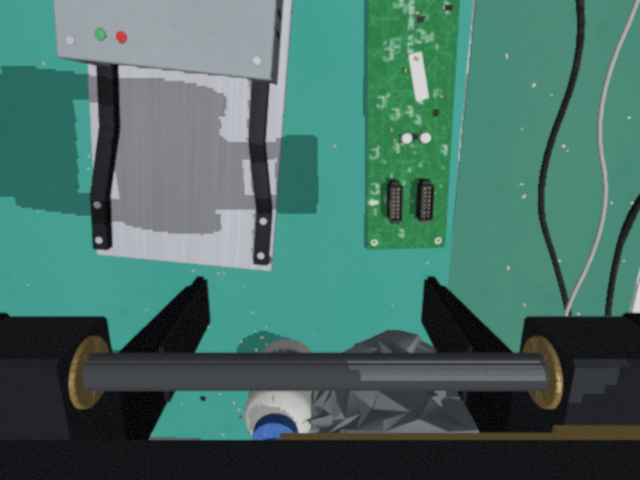

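```bash
cat > h.py <<'E'
import numpy as np, cv2
from scipy.spatial.transform import Rotation as R
from workcell import monitor, vision
def cam(n):
    s=monitor.read_state(); c=vision.read_camera(n)
    if n=="wrist":
        T=np.eye(4);T[:3,:3]=R.from_rotvec(s["ee_rot"]).as_matrix();T[:3,3]=s["position"]
        M=T@c["mount"]; c["C"]=M[:3,3];c["Rm"]=M[:3,:3]
    else: c["C"]=c["xyz"];c["Rm"]=R.from_rotvec(c["rotation"]).as_matrix()
    c["s"]=s
    return c
def ray(c,u,v):
    K=c["intrinsics"]; d=np.array([(u-K[0,2])/K[0,0],-(v-K[1,2])/K[1,1],-1.])
    return c["C"],c["Rm"]@d
def plane(c,u,v,z):
    o,d=ray(c,u,v); return o+d*(z-o[2])/d[2]
def proj(c,p):
    K=c["intrinsics"]; q=c["Rm"].T@(np.asarray(p,float)-c["C"]); return np.array([K[0,0]*q[0]/-q[2]+K[0,2], K[1,1]*-q[1]/-q[2]+K[1,2]])
def save(c,name): cv2.imwrite("pics/"+name+".png",c["image"][:,:,::-1]); np.save("pics/"+name+".npy",c,allow_pickle=True)
def load(name): return np.load("pics/"+name+".npy",allow_pickle=True).item()
def zoom(name,x0,y0,x1,y1,k):
    im=cv2.imread("pics/"+name+".png")[y0:y1,x0:x1]; cv2.imwrite("pics/"+name+"_z%d.png"%x0,cv2.resize(im,None,fx=k,fy=k,interpolation=cv2.INTER_CUBIC))
E
python3 - <<'E'
from h import *
for n in ["scene","side","wrist"]: save(cam(n),n+"1")
zoom("side1",300,300,420,400,6)
sd=load("side1");sc=load("scene1");w=load("wrist1")
print("heat sink", plane(sd,354,336,40), plane(sc,405,290,40))
print("grip end", plane(sd,370,377,33),plane(sc,441,312,33))
print("bottle",plane(sd,404,278,0),plane(sc,377,233,0))
print("hood TL/TR lower front corners wrist z62",[plane(w,*p,62) for p in [(62,57),(275,80)]])
print("plate corners z8",[plane(w,*p,8) for p in [(97,254),(271,270)]])
E
```

```text
heat sink [ 437.38610273 -336.77855404   40.        ] [ 439.6007726  -333.06120096   40.        ]
grip end [ 441.23774036 -419.68494817   33.        ] [ 440.13524512 -417.61040624   33.        ]
bottle [ 590.81911788 -189.49707075    0.        ] [ 5.77600195e+02 -1.82957526e+02  1.13686838e-13]
hood TL/TR lower front corners wrist z62 [array([443.84893782, 118.25466796,  62.        ]), array([596.54118382, 102.81820333,  62.        ])]
plate corners z8 [array([416.94247035, -49.79129107,   8.        ]), array([583.08331296, -65.98652551,   8.        ])]
```

View pics/side1_z300.png

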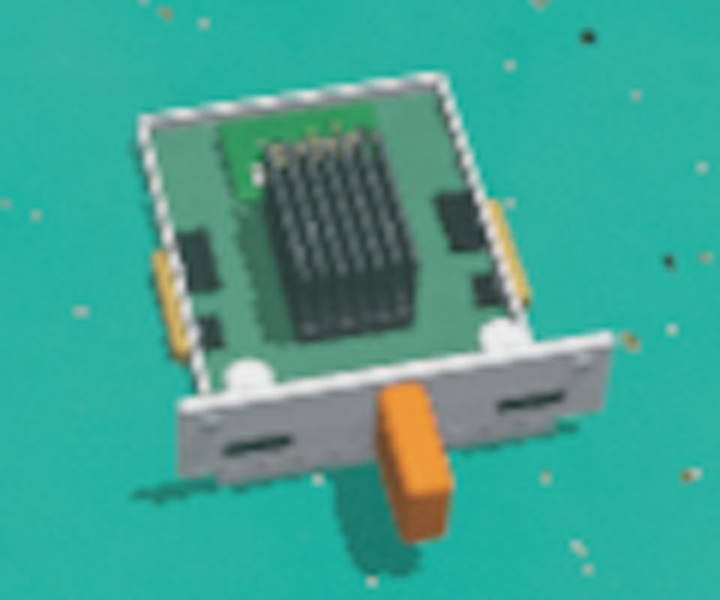

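```bash
python3 -m pendant '[[-0.06,0,0,0,0,0],[-0.12,0,-0.01,0,0,0],[-0.17,0,-0.06,0,0,0],[-0.185,0,-0.12,0,0,0],[-0.185,0,-0.18,0,0,0],[-0.185,0,-0.24,0,0,0],[-0.185,0,-0.3,0,0,0],[-0.185,0,-0.36,0,0,0],[-0.185,0,-0.42,0,0,0],[-0.185,0,-0.42,0,0,0]]' 0
python3 -m pendant '[[0,0,0,0,0,0],[0,0,0,0,0,0]]'
python3 - <<'E'
from h import *
save(cam("wrist"),"wrist2"); print(load("wrist2")["s"]["position"],load("wrist2")["s"]["qvel"])
E
```

```text
t: 1.55
position: [439.3, -423.3, 213.8]
ee_rot: [-1.571, 0.003, -0.003]
wrist_force: [-0.5, 0.6, 0.2]
width: 1.0
t: 1.8
position: [440.2, -418.8, 214.9]
ee_rot: [-1.571, -0.001, 0.001]
wrist_force: [0.1, 0.4, -0.0]
width: 1.001
[ 440.24477522 -418.76845563  214.897005  ] [ 0.0035138  -0.00171255 -0.00532473 -0.00206508  0.00065653 -0.00163095]
```

View pics/wrist2.png

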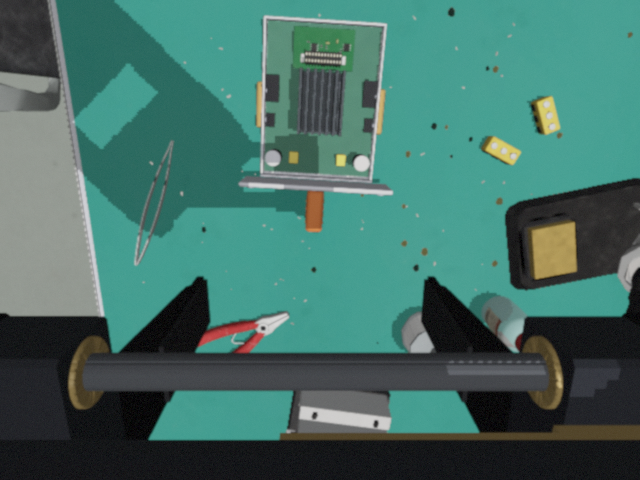

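```bash
python3 - <<'E'
from h import *
zoom("wrist2",230,0,400,240,2.5*1)
zoom("wrist2",235,5,400,140,4.8)
zoom("wrist2",236,120,396,240,5)
E
```

```text
(no output)
```

View pics/wrist2_z235.png

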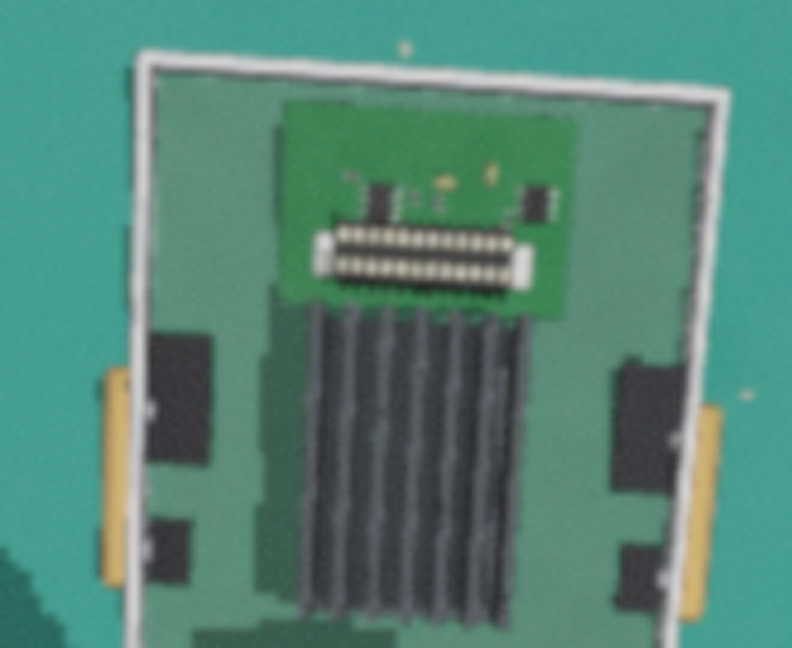

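View pics/wrist2_z236.png

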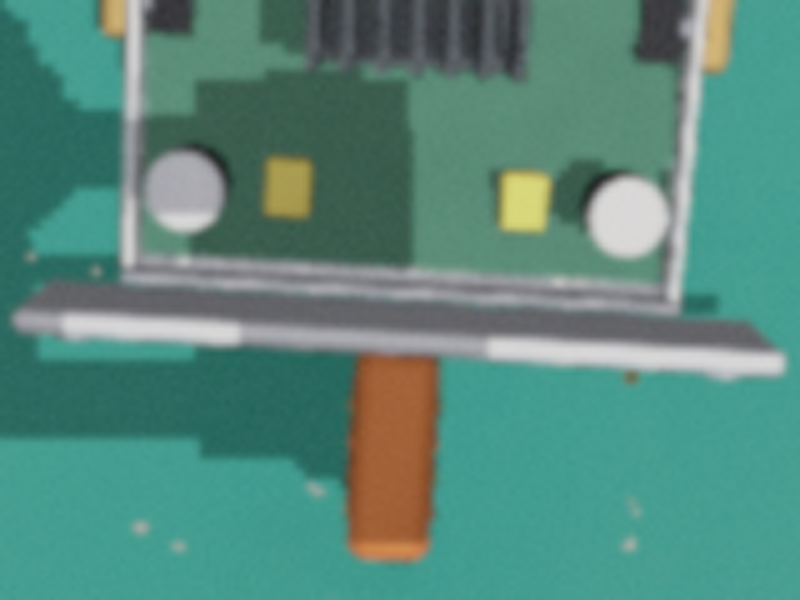

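```bash
python3 - <<'E'
from h import *
c=load("wrist2")
# known cassette-frame pts (x,y,z) ; image: left = +y
P=[(65,50,12,263.75,15.8),(65,-50,12,386.9,24.2),(25,18,40,300,68.5),(25,-18,40,345.4,71.3),(-25,-18,40,340.8,135.4),(-25,18,40,297.9,132.9),
(-69,63,49,239.2,186.2),(-69,-63,49,392.6,194.8),(-105,7,47,306,229),(-105,-7,47,322,229)]
A=np.array(P);W=np.array([plane(c,u,v,z)[:2] for *_,z,u,v in P])
from scipy.optimize import least_squares
def res(p):
    cs,sn=np.cos(p[2]),np.sin(p[2]); return (A[:,:2]@np.array([[cs,sn],[-sn,cs]])+p[:2]-W).ravel()
r=least_squares(res,[440,-335,1.5]);print(r.x,np.degrees(r.x[2]));print(res(r.x).reshape(-1,2).round(1))
w=load("wrist1")
f=plane(w,62,57,62)
E
```

```text
[ 445.84229755 -330.53984877    1.51618056] 86.87074723987047
[[ 0.1  0.7]
 [-0.1  1.2]
 [-0.1  1.4]
 [ 0.6  1.4]
 [ 0.6 -0.2]
 [-0.7 -0.1]
 [-0.2  0.3]
 [ 0.3  0.3]
 [-0.5 -2.1]
 [ 0.  -2.9]]
```

```bash
python3 -m pendant '[[0.003,0,0.045,0,0.004,0],[0.0058,0,0.0892,0,0.0087,0],[0.0058,0.05,0.0892,0,0.0087,0],[0.0058,0.1,0.0892,0,0.0087,0],[0.0058,0.1347,0.0892,0,0.0087,0],[0.0058,0.1347,0.0892,0,0.0087,0],[0.0058,0.1347,0.0892,0,0.0087,0]]' 0.36
python3 - <<'E'
from h import *
for n in ["wrist","side","scene"]: save(cam(n),n+"3")
s=load("wrist3")["s"]; print(s["position"],s["ee_rot"],s["width"])
zoom("side3",280,220,440,400,3.3)
E
```

```text
t: 2.72
position: [446.4, -330.8, 81.4]
ee_rot: [-1.571, 0.041, -0.043]
wrist_force: [0.2, -0.5, -0.0]
width: 0.639
[ 446.44142986 -330.82762408   81.384688  ] [-1.57145017  0.0414318  -0.04348477] 0.6391982692071505
```

View pics/wrist3.png

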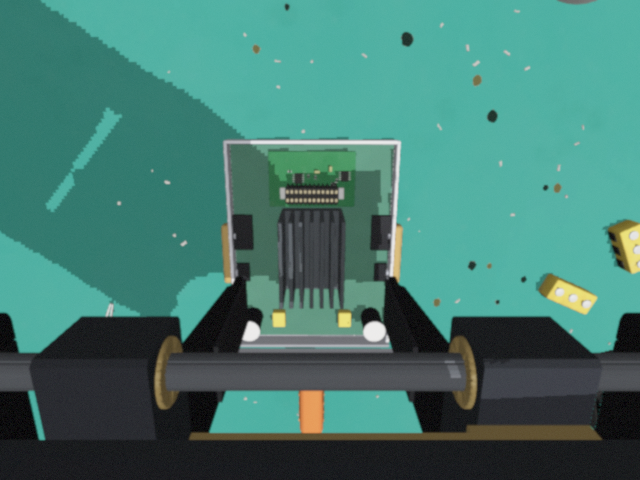

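View pics/side3_z280.png

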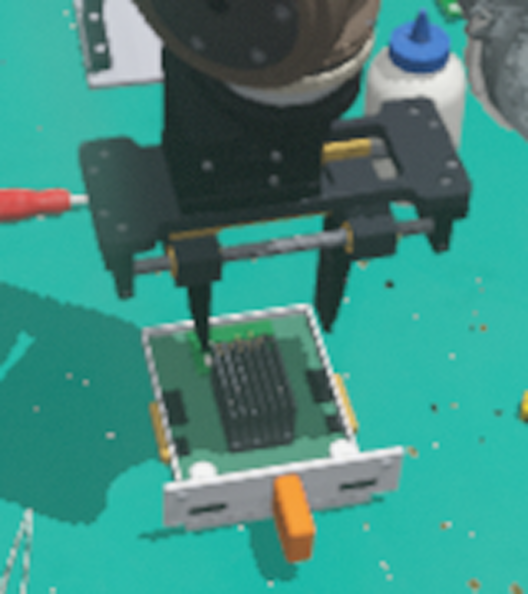

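```bash
python3 - <<'E'
from h import *
c=load("wrist3")
a,b=plane(c,223.5,141.5,12),plane(c,400,142,12); d=(b-a)[:2]; m=(a+b)[:2]/2
n=np.array([-d[1],d[0]])/np.linalg.norm(d); print(a,b,np.degrees(np.arctan2(d[1],d[0])),"origin",m-65*n)
a,b=plane(c,280,209,40),plane(c,344,209,40); d=(b-a)[:2]; m=(a+b)[:2]/2; print(m-25*n,np.linalg.norm(d))
E
```

```text
[ 399.50732145 -263.92149722   12.        ] [ 498.87889757 -269.51892648   12.        ] -3.223965439539875 origin [ 445.53756647 -331.61733817]
[ 446.29590539 -324.0981433 ] 33.38457658982242
```

```bash
python3 -m pendant '[[0,0.03,0,0,0,0],[0,0.05,0,0,0,0],[0,0.066,0,0,0,0],[0,0.066,0,0,0,0],[0,0.066,0,0,0,0]]' 0.36
python3 -m pendant '[[0,0,0,0,0,0],[0,0,0,0,0,0],[0,0,0,0,0,0],[0,0,0,0,0,0],[0,0,0,0,0,0]]' 1
python3 - <<'E'
from h import *
c=cam("wrist");save(c,"wrist4");print(c["s"])
E
```

```text
t: 3.5
position: [446.1, -331.1, 14.7]
ee_rot: [-1.571, 0.042, -0.044]
wrist_force: [-0.5, 0.1, 0.3]
width: 0.641
t: 4.12
position: [445.7, -330.7, 14.2]
ee_rot: [-1.57, 0.043, -0.043]
wrist_force: [-2.7, 0.2, 5.7]
width: 0.375
{'t': 4.125, 'q': array([-7.57417713e-01,  6.73242201e-01,  1.89914882e+00, -7.56892829e-05,
        5.69427620e-01, -7.02717883e-01]), 'qvel': array([-0.00025714,  0.00035593,  0.00077844,  0.00081609,  0.00111629,
       -0.00128379]), 'tau': array([ 7.46912509e-01, -5.80380607e+01, -1.44471869e+01,  2.49484945e-01,
       -6.34430833e-01, -3.13144340e-02]), 'position': array([ 445.65443954, -330.70831749,   14.16928041]), 'ee_rot': array([-1.57025001,  0.04306305, -0.04275577]), 'wrist_force': array([-2.71163588,  0.19197418,  5.70111965]), 'torque': array([ 0.07239156,  0.60035123, -0.05440171]), 'width': 0.3752185857236154}
```

View pics/wrist4.png

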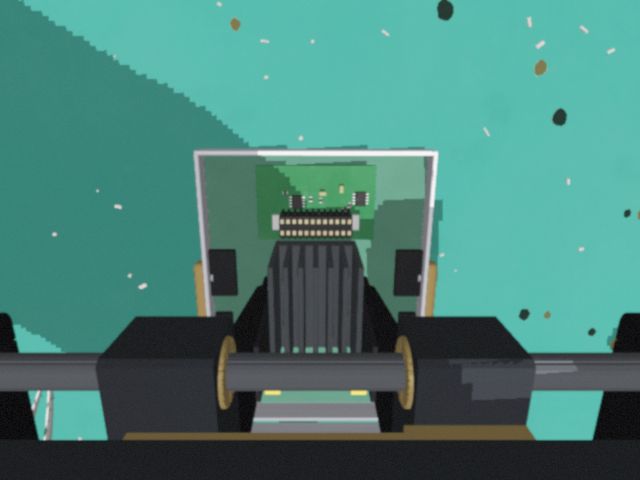

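```bash
python3 - <<'E'
from h import *
sd,sc,w=load("side1"),load("scene1"),load("wrist1")
def tri(obs):
    A=np.zeros((3,3));b=np.zeros(3)
    for c,u,v in obs:
        o,d=ray(c,u,v);d/=np.linalg.norm(d);Q=np.eye(3)-np.outer(d,d);A+=Q;b+=Q@o
    return np.linalg.solve(A,b)
print("hose left lower", tri([(sd,425,190),(sc,368,165)]), tri([(sd,455,245),(sc,400,185)]))
print("screwdriver", plane(sd,262,283,10),plane(sd,335,279,5))
print("bottle cap", tri([(sd,408,232),(sc,381,187)]))
zoom("side1",380,120,600,290,3.5);zoom("scene1",340,0,540,250,2.4)
zoom("wrist1",50,0,300,280,2.1)
E
```

```text
hose left lower [650.55744764 -97.46897325 138.23176882] [ 708.13490514 -165.89630814   51.00693526]
screwdriver [ 300.61541747 -142.48014609   10.        ] [ 449.26793187 -162.57698127    5.        ]
bottle cap [ 595.96617039 -170.1530452   120.29136235]
```

View pics/side1_z380.png

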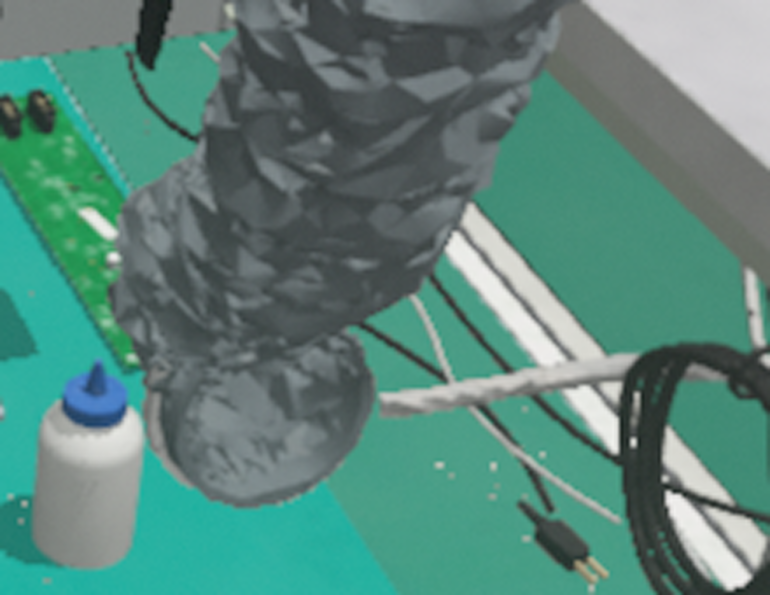

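View pics/scene1_z340.png

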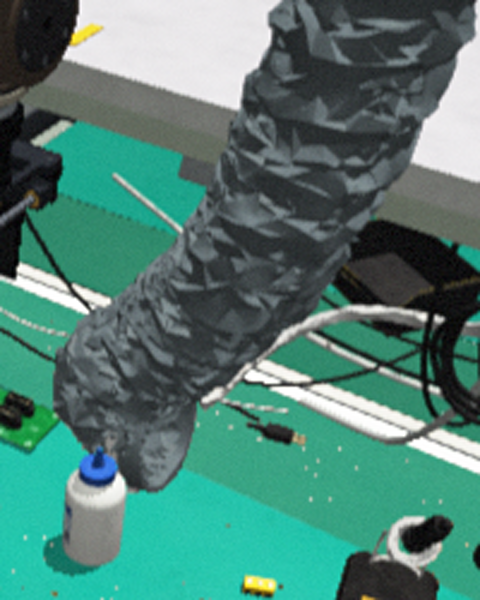

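View pics/wrist1_z50.png

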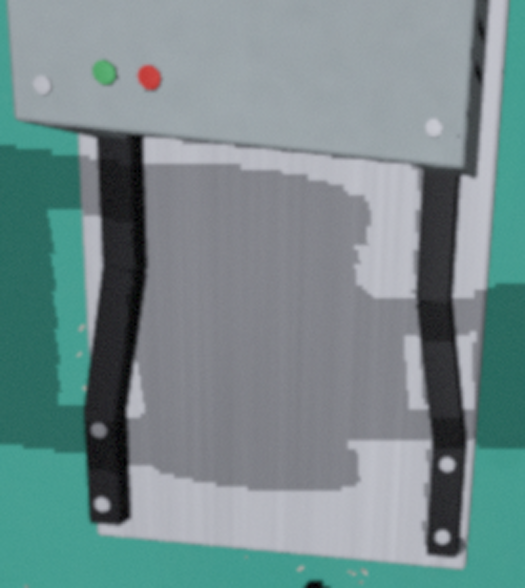

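```bash
cat >> h.py <<'E'
from scipy.optimize import least_squares
def fit(c,P,x0):
    A=np.array(P,float);W=np.array([plane(c,u,v,z)[:2] for *_,z,u,v in P])
    def res(p):
        cs,sn=np.cos(p[2]),np.sin(p[2]); return (A[:,:2]@np.array([[cs,sn],[-sn,cs]])+p[:2]-W).ravel()
    r=least_squares(res,x0,loss="soft_l1");return r.x,res(r.x).reshape(-1,2)
E
python3 - <<'E'
from h import *
w=load("wrist1");f=lambda x,y:(x/2.1+50,y/2.1)
P=[(-170,84,8,*f(97,535)),(-170,-84,8,*f(463,568)),(0,77,62,*f(17,118)),(0,-77,62,*f(464,167)),
(-160,67,20,*f(129,519)),(-160,-67,20,*f(428,551)),(-50,56.5,20,*f(145,268)),(-50,-56.5,20,*f(417,300)),(-110,67,20,*f(127,405)),(-110,-67,20,*f(430,437))]
x,r=fit(w,P,[520,110,1.47]);print(x,np.degrees(x[2]));print(r.round(1))
u=np.array([np.cos(x[2]),np.sin(x[2])]);print("load",x[:2]-97*u)
E
```

```text
[517.92871787 111.71354025   1.46711812] 84.05967621730689
[[ 0.7  1.9]
 [ 1.3  0.4]
 [ 0.2  0.9]
 [ 0.9  0.6]
 [-3.2 -1.5]
 [-0.6 -0.6]
 [-2.6  0.1]
 [ 0.3  1. ]
 [-4.2 -2.4]
 [ 1.5 -2.6]]
load [507.88993897  15.23440822]
```

```bash
python3 -m pendant '[[0,-0.02,0,0,0,0],[0,-0.07,0,0,0,0],[0,-0.12,0,0,0,0],[0,-0.14,0,0,0,0],[0.006,-0.14,0.04,0,0,0],[0.014,-0.14,0.09,0,0.002,0],[0.022,-0.14,0.145,0,0.004,0],[0.03,-0.14,0.2,0,0.006,0],[0.0382,-0.14,0.24,0,0.0078,0],[0.0382,-0.14,0.2535,0,0.0078,0]]' 1
python3 -m pendant '[[0,0,0,0,0,0],[0,0,0,0,0,0],[0,0,0,0,0,0]]'
python3 - <<'E'
from h import *
for n in ["wrist","side"]: save(cam(n),n+"5")
print(load("wrist5")["s"])
E
```

```text
t: 5.42
position: [497.8, -77.6, 153.5]
ee_rot: [-1.569, 0.08, -0.079]
wrist_force: [0.5, -0.8, -5.7]
width: 0.375
t: 5.8
position: [497.7, -80.8, 153.9]
ee_rot: [-1.569, 0.083, -0.083]
wrist_force: [-0.4, 0.2, -5.7]
width: 0.375
{'t': 5.8, 'q': array([-2.91951898e-01,  3.99659752e-01,  1.92048227e+00, -6.09284408e-05,
        8.21435332e-01, -1.86770310e-01]), 'qvel': array([ 0.00513036, -0.00135227,  0.00108773,  0.0012306 , -0.00084937,
        0.00418341]), 'tau': array([ 2.54988279e-01, -5.20808029e+01, -2.16830724e+01,  1.24708575e-02,
        3.95207678e-02, -1.14211944e-02]), 'position': array([497.6913081 , -80.77683194, 153.8785992 ]), 'ee_rot': array([-1.56926565,  0.08256713, -0.08257387]), 'wrist_force': array([-0.37581686,  0.22053979, -5.72810538]), 'torque': array([ 0.04961384,  0.01794767, -0.0091338 ]), 'width': 0.37520596989881494}
```

View pics/wrist5.png

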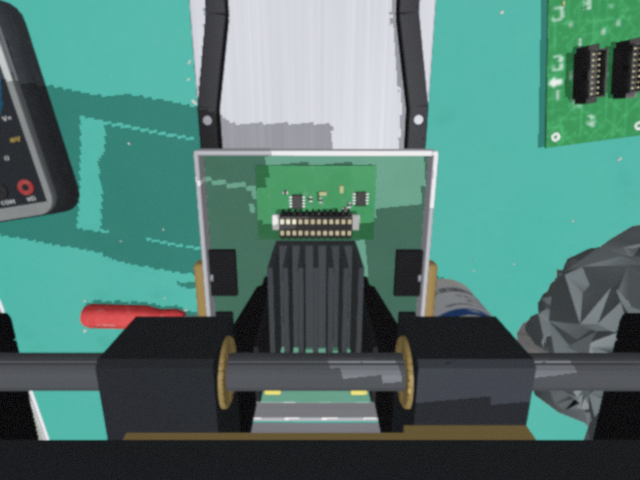

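View pics/side5.png

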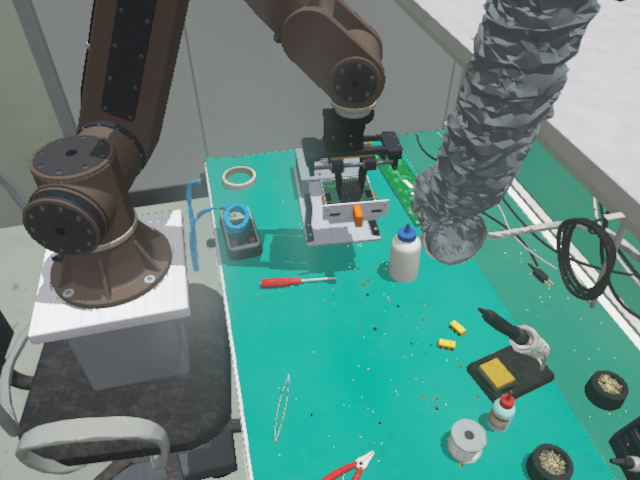

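```bash
python3 - <<'E'
from h import *
zoom("wrist5",180,0,450,160,2.9)
c=load("wrist5");M=R.from_rotvec(c["s"]["ee_rot"]).as_matrix();print(M.round(4))
E
```

```text
[[ 0.9945  0.      0.1049]
 [-0.1049 -0.      0.9945]
 [ 0.     -1.     -0.    ]]
```

View pics/wrist5_z180.png

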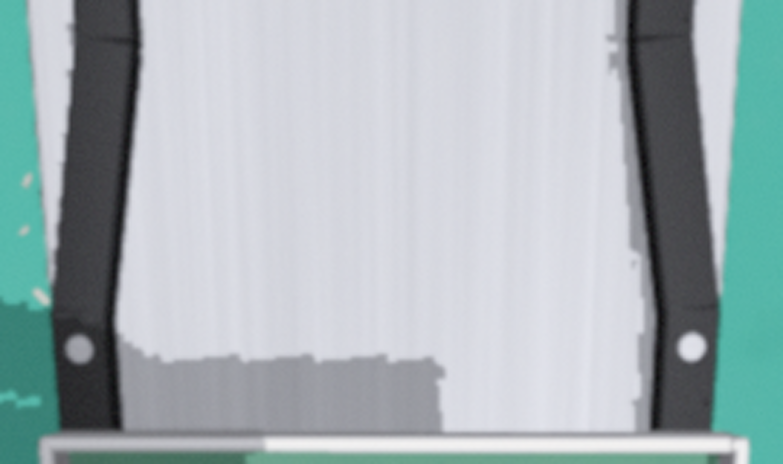

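```bash
python3 - <<'E'
from h import *
c=load("wrist5");f=lambda x,y:(x/2.9+180,y/2.9)
P=[(-50,56.5,20,*f(133,42)),(-50,-56.5,20,*f(633,38)),(-110,67,20,*f(108,314)),(-110,-67,20,*f(660,310))]
W=np.array([plane(c,u,v,z)[:2] for *_,z,u,v in P])
print(W.round(1)); l50=(W[0]+W[1])/2; l110=(W[2]+W[3])/2
E5=[plane(c,*f(*q),8)[:2] for q in [(30,0),(51,300),(742,0),(719,300)]]
a=(E5[0]+E5[2])/2;b=(E5[1]+E5[3])/2
ang=lambda d:np.degrees(np.arctan2(d[1],d[0]))
print(np.linalg.norm(W[0]-W[1]),np.linalg.norm(W[2]-W[3]),ang(W[1]-W[0])+90,ang(W[3]-W[2])+90, ang(l50-l110), ang(a-b),np.linalg.norm(E5[0]-E5[2]),[ang(E5[0]-E5[1]),ang(E5[2]-E5[3])])
x,r=fit(c,P,[520,110,1.47]);print(x,np.degrees(x[2]),r.round(1))
u=np.array([np.cos(x[2]),np.sin(x[2])]);print("load",x[:2]-97*u)
n=np.array([-u[1],u[0]]); print("edge mids lateral",(a-x[:2])@n,(b-x[:2])@n)
# cassette in hand
zr=c["s"]["position"][2]-14+12
A,B=plane(c,195,152,zr)[:2],plane(c,437,152,zr)[:2]; m=(A+B)/2; print("rim",A,B,np.linalg.norm(A-B),ang(B-A)+90)
t=np.radians(ang(B-A)+90); print("cassette origin",m-65*np.array([np.cos(t),np.sin(t)]), c["s"]["position"])
E
```

```text
[[455.1  66.6]
 [568.2  55.6]
 [439.3   8.8]
 [571.8  -4.2]]
113.66695746584973 133.14543700689134 84.41658455631406 84.40651228939522 84.11240858974 83.71268734884109 166.81334001696692 [np.float64(83.62862501885279), np.float64(83.79677485479804)]
[516.47170154 111.3286728    1.47214052] 84.3474387739058 [[ 0.3  0.5]
 [-0.4  0.4]
 [-0.3 -0.4]
 [ 0.5 -0.6]]
load [506.9176044   14.80033899]
edge mids lateral -0.8322316336819955 -0.09021914194411536
rim [456.7688029  -11.59449344] [555.15069634 -21.91242354] 98.92146703311987 84.0129166882217
cassette origin [499.17997292 -81.39891176] [497.6913081  -80.77683194 153.8785992 ]
```

```bash
python3 -m pendant '[[-0.0012,0,0.05,0,-0.0003,0],[-0.0024,0,0.0965,0,-0.0006,0],[-0.0024,0.03,0.0965,0,-0.0006,0],[-0.0024,0.07,0.0965,0,-0.0006,0],[-0.0024,0.1,0.0965,0,-0.0006,0],[-0.0024,0.112,0.0965,0,-0.0006,0],[-0.0024,0.112,0.0965,0,-0.0006,0],[-0.0024,0.112,0.0965,0,-0.0006,0]]' 1
python3 - <<'E'
from h import *
for n in ["wrist","side","scene"]: save(cam(n),n+"6")
print(load("wrist6")["s"]["position"])
zoom("side6",280,120,400,260,4);zoom("scene6",200,120,360,250,5)
E
```

```text
t: 6.9
position: [506.1, 16.3, 43.0]
ee_rot: [-1.569, 0.077, -0.08]
wrist_force: [0.9, -0.3, -4.9]
width: 0.374
[506.05006476  16.29943579  42.97348684]
```

View pics/wrist6.png

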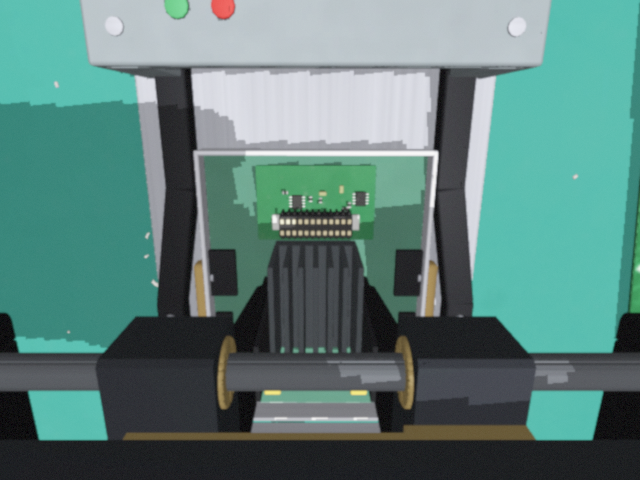

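View pics/side6_z280.png

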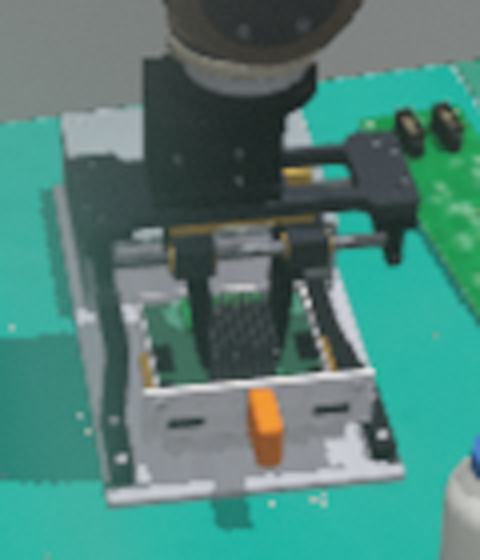

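View pics/scene6_z200.png

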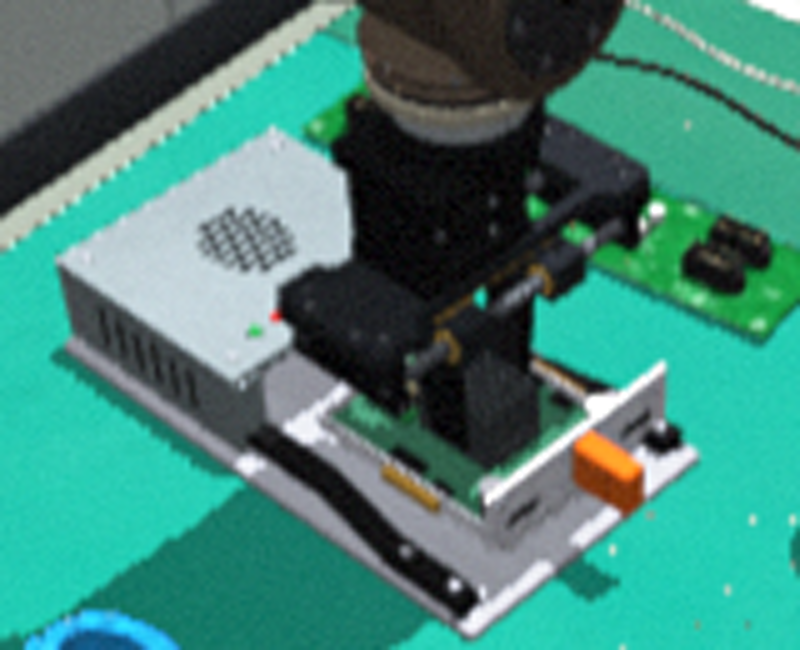

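```bash
python3 -m pendant '[[0,0.01,0,0,0,0],[0,0.017,0,0,0,0],[0,0.019,0,0,0,0],[0,0.019,0,0,0,0],[0,0.019,0,0,0,0]]' 1
```

```text
t: 7.68
position: [505.5, 16.5, 23.0]
ee_rot: [-1.569, 0.078, -0.079]
wrist_force: [-0.8, 0.1, -4.7]
width: 0.374
```

```bash
python3 -m pendant '[[0,0.0008,0,0,0,0],[0,0.0012,0,0,0,0],[0,0.0012,0,0,0,0]]' 1
```

```text
t: 8.05
position: [505.5, 16.5, 22.2]
ee_rot: [-1.569, 0.078, -0.079]
wrist_force: [-0.8, 1.2, 4.6]
width: 0.373
```

```bash
python3 -m pendant '[[0,0,0,0,0,0],[0,0,0,0,0,0],[0,0,0,0,0,0]]' 0.37
python3 -m pendant '[[0,-0.01,0,0,0,0],[0,-0.03,0,0,0,0],[0,-0.07,0,0,0,0],[0,-0.12,0,0,0,0],[0,-0.15,0,0,0,0],[0,-0.15,-0.06,0,0,0],[0,-0.15,-0.1,0,0,0],[0,-0.15,-0.15,0,0,0],[0,-0.15,-0.15,0,0,0],[0,-0.15,-0.15,0,0,0]]'
python3 - <<'E'
from h import *
for n in ["wrist","side","scene"]: save(cam(n),n+"7")
print(load("wrist7")["s"]["position"],load("wrist7")["s"]["qvel"])
E
```

```text
t: 8.43
position: [505.5, 16.5, 21.8]
ee_rot: [-1.569, 0.078, -0.079]
wrist_force: [-0.2, -0.1, -0.2]
width: 0.609
t: 9.68
position: [490.3, -132.5, 172.1]
ee_rot: [-1.569, 0.079, -0.079]
wrist_force: [0.1, 0.1, -0.6]
width: 0.63
[ 490.2721539  -132.49174005  172.08370366] [ 0.0212933   0.00040167  0.00352069  0.00093853 -0.0029096  -0.00036335]
```

View pics/wrist7.png

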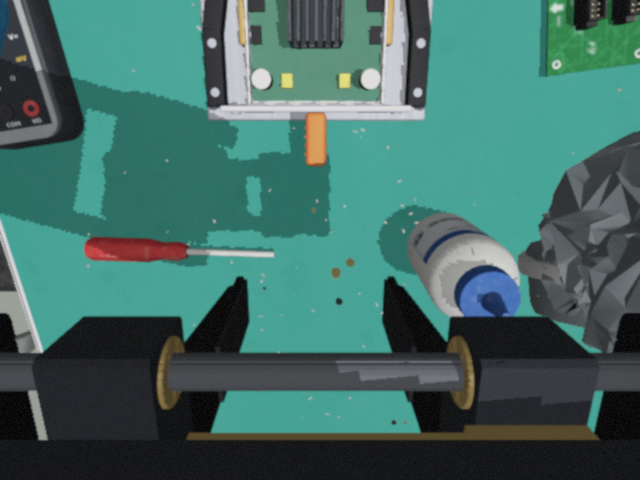

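```bash
python3 - <<'E'
from h import *
zoom("wrist7",195,0,440,180,3.2)
c=load("wrist7");im=cv2.cvtColor(c["image"],cv2.COLOR_RGB2HSV)
m=cv2.inRange(im,(5,150,120),(18,255,255));m[:,:280]=0;m[:,350:]=0;m[180:]=0
n,l,s,ce=cv2.connectedComponentsWithStats(m);i=1+s[1:,4].argmax();print(s[i],ce[i])
M=R.from_rotvec(c["s"]["ee_rot"]).as_matrix()
for v in (120,160):
    xs=np.where(m[v])[0];p=plane(c,(xs.min()+xs.max())/2,v,55);print(xs.min(),xs.max(),p,"tool",M.T@(p-c["s"]["position"]))
E
```

```text
[306 113  20  52 416] [313.83173077 138.875     ]
306 324 [498.82588337 -57.57907748  55.        ] tool [  0.96787191 117.09562784  75.37469157]
307 324 [496.53018162 -83.84777924  55.        ] tool [  1.32137582 117.09158051  49.00823642]
```

View pics/wrist7_z195.png

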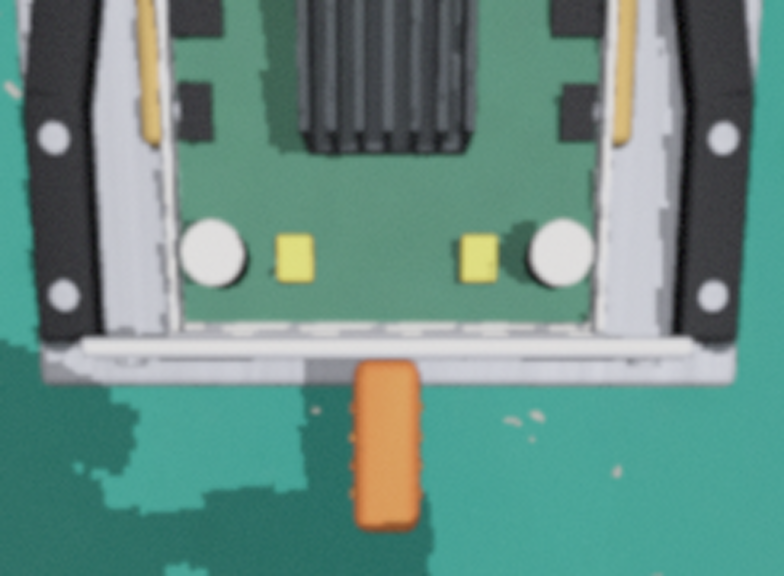

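```bash
python3 -m pendant '[[0,0,0.04,0,0,0],[0,0,0.0595,0,0,0],[0,0.05,0.0595,0,0,0],[0,0.1,0.0595,0,0,0],[0,0.135,0.0595,0,0,0],[0,0.15,0.0595,0,0,0],[0,0.15,0.0595,0,0,0],[0,0.15,0.0595,0,0,0]]' 0.37
python3 -m pendant '[[0,0,0,0,0,0],[0,0,0,0,0,0],[0,0,0,0,0,0],[0,0,0,0,0,0],[0,0,0,0,0,0],[0,0,0,0,0,0]]' 1
python3 - <<'E'
from h import *
for n in ["wrist","side"]: save(cam(n),n+"8")
zoom("side8",270,120,430,280,3.7)
E
```

```text
t: 10.82
position: [497.1, -73.5, 22.9]
ee_rot: [-1.57, 0.077, -0.08]
wrist_force: [-0.1, -0.2, -0.4]
width: 0.631
t: 11.58
position: [496.4, -73.6, 21.7]
ee_rot: [-1.569, 0.079, -0.079]
wrist_force: [0.3, -0.5, 0.8]
width: 0.147
```

View pics/wrist8.png

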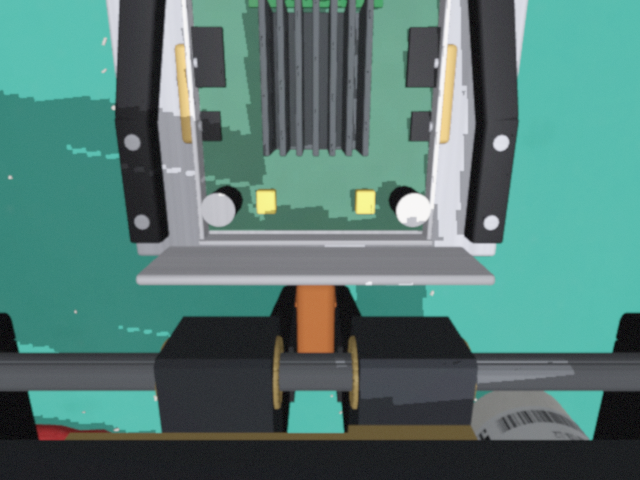

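View pics/side8_z270.png

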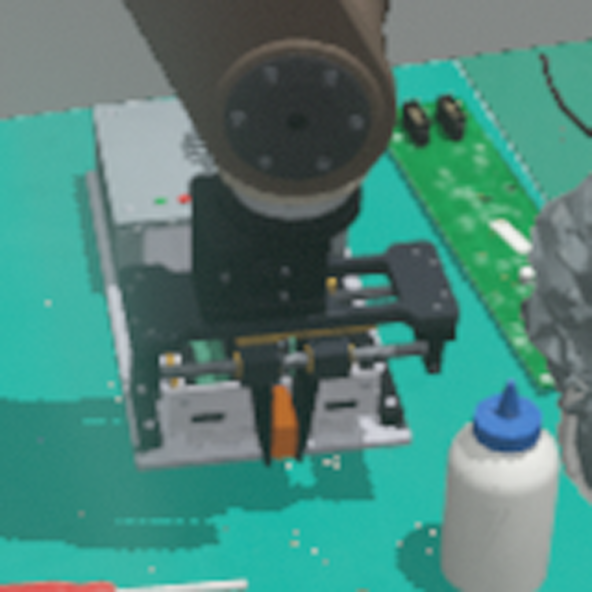

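```bash
python3 -m pendant '[[0,0,0.006,0,0,0],[0,0,0.014,0,0,0],[0,0,0.022,0,0,0],[0,0,0.03,0,0,0],[0,0,0.038,0,0,0],[0,0,0.046,0,0,0],[0,0,0.052,0,0,0],[0,0,0.056,0,0,0],[0,0,0.056,0,0,0]]' 1
python3 - <<'E'
from h import *
for n in ["wrist"]: save(cam(n),n+"9")
zoom("wrist9",100,0,540,300,1.8)
print(load("wrist9")["s"]["torque"],R.from_rotvec(load("wrist9")["s"]["ee_rot"]).as_matrix()[:,2])
E
```

```text
t: 12.8
position: [502.0, -17.4, 21.7]
ee_rot: [-1.569, 0.078, -0.078]
wrist_force: [0.5, 3.6, 0.5]
width: 0.144
[ 0.35699064 -0.03934141  0.0160192 ] [9.96310561e-02 9.95024398e-01 3.16287635e-04]
```

View pics/wrist9_z100.png

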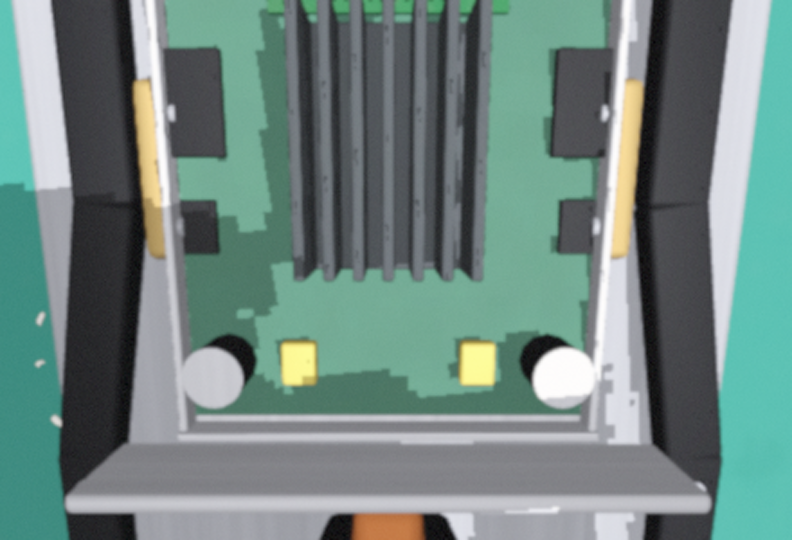

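```bash
python3 - <<'E'
from h import *
a=cv2.imread("pics/wrist9.png")
l=cv2.resize(a[10:160,125:215],None,fx=4,fy=4,interpolation=cv2.INTER_CUBIC);r=cv2.resize(a[10:160,420:510],None,fx=4,fy=4,interpolation=cv2.INTER_CUBIC)
cv2.imwrite("pics/w9lr.png",np.hstack([l,r]))
E
```

```text
(no output)
```

View pics/w9lr.png

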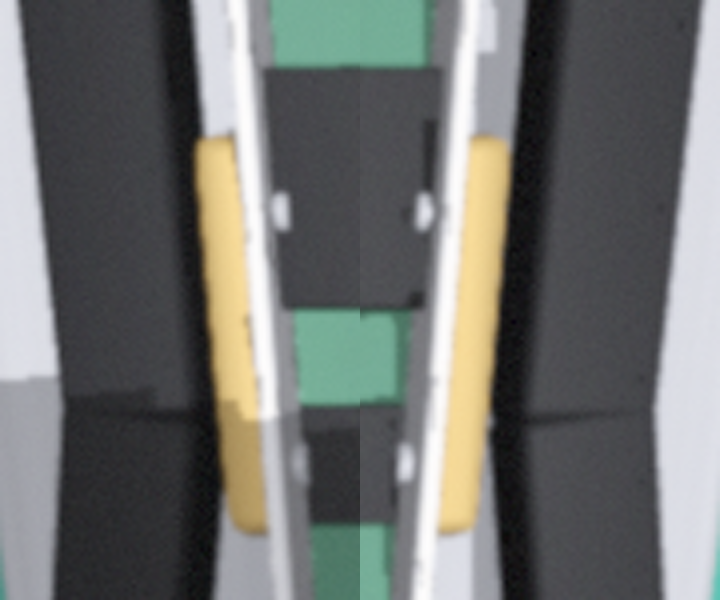

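```bash
python3 -m pendant '[[0.0003,0,0.006,0,0,0],[0.0006,0,0.014,0,0,0],[0.0006,0,0.022,0,0,0],[0.0006,0,0.03,0,0,0],[0.0006,0,0.038,0,0,0],[0.0006,0,0.046,0,0,0],[0.0006,0,0.052,0,0,0],[0.0006,0,0.056,0,0,0],[0.0006,0,0.056,0,0,0]]' 1
python3 - <<'E'
from h import *
for n in ["wrist"]: save(cam(n),n+"10")
zoom("wrist10",100,0,540,300,1.8)
print(load("wrist10")["s"]["torque"])
E
```

```text
t: 13.98
position: [508.2, 38.3, 21.7]
ee_rot: [-1.569, 0.078, -0.078]
wrist_force: [-0.0, 1.8, -0.3]
width: 0.148
[ 0.34829371 -0.04657321  0.013103  ]
```

View pics/wrist10_z100.png

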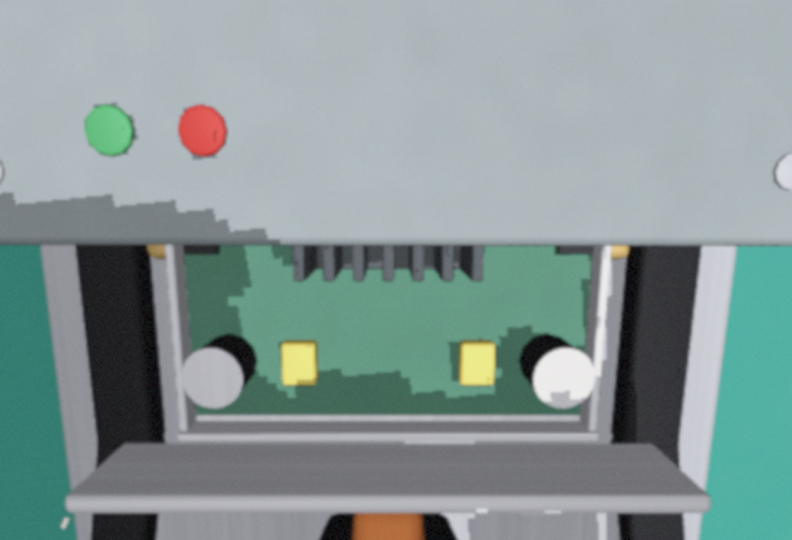

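```bash
python3 -m pendant '[[0,0,0.006,0,0,0],[0,0,0.014,0,0,0],[0,0,0.022,0,0,0],[0,0,0.03,0,0,0],[0,0,0.036,0,0,0],[0,0,0.036,0,0,0]]' 1
python3 -m pendant '[[0,0,0.003,0,0,0],[0,0,0.006,0,0,0],[0,0,0.009,0,0,0],[0,0,0.011,0,0,0],[0,0,0.011,0,0,0]]' 1
python3 - <<'E'
from h import *
for n in ["wrist"]: save(cam(n),n+"11")
zoom("wrist11",100,100,540,300,1.8)
E
```

```text
t: 14.78
position: [511.8, 74.4, 21.8]
ee_rot: [-1.569, 0.078, -0.078]
wrist_force: [0.5, 2.5, 0.0]
width: 0.144
t: 15.4
position: [512.7, 84.2, 21.8]
ee_rot: [-1.57, 0.079, -0.078]
wrist_force: [-0.8, -4.4, -0.7]
width: 0.148
```

View pics/wrist11_z100.png

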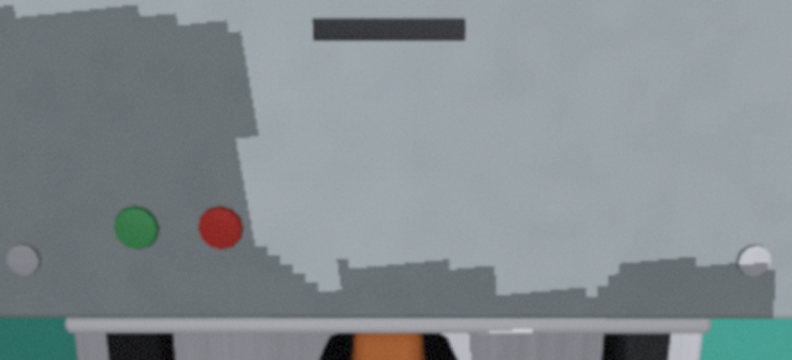

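```bash
python3 -m pendant '[[0,0,0.001,0,0,0],[0,0,0.002,0,0,0],[0,0,0.003,0,0,0],[0,0,0.003,0,0,0]]' 1
python3 -m pendant '[[0,0,0.001,0,0,0],[0,0,0.002,0,0,0],[0,0,0.002,0,0,0]]' 1
python3 -m pendant '[[0,0,0.001,0,0,0],[0,0,0.002,0,0,0],[0,0,0.002,0,0,0]]' 1
```

```text
t: 15.95
position: [512.8, 85.6, 21.7]
ee_rot: [-1.571, 0.079, -0.078]
wrist_force: [-2.5, -22.7, 1.8]
width: 0.146
t: 16.32
position: [512.9, 87.1, 21.7]
ee_rot: [-1.572, 0.08, -0.078]
wrist_force: [-3.2, -27.6, 2.4]
width: 0.149
t: 16.7
position: [513.2, 89.0, 21.8]
ee_rot: [-1.572, 0.08, -0.078]
wrist_force: [-2.4, -29.6, 1.4]
width: 0.14
```

```bash
python3 - <<'E'
from h import *
for n in ["wrist","side","scene"]: save(cam(n),n+"12")
zoom("wrist12",100,100,540,300,1.8)
zoom("side12",280,120,400,220,6);zoom("scene12",200,120,360,250,5)
E
```

```text
(no output)
```

View pics/wrist12_z100.png

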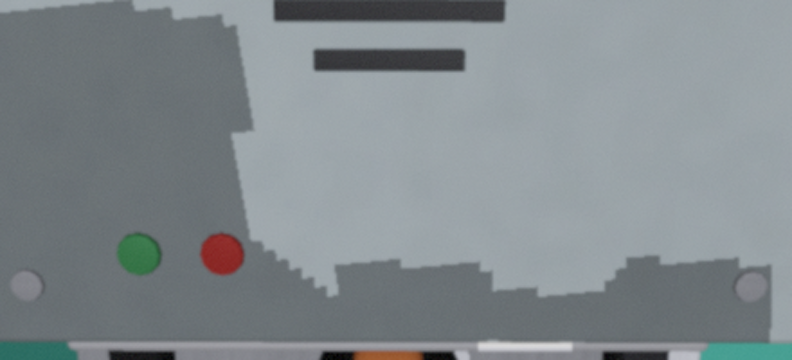

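View pics/side12_z280.png

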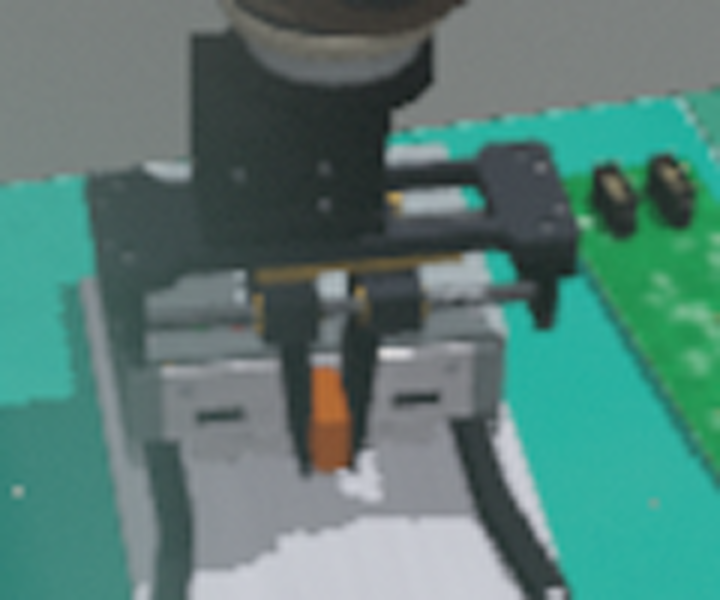

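View pics/scene12_z200.png

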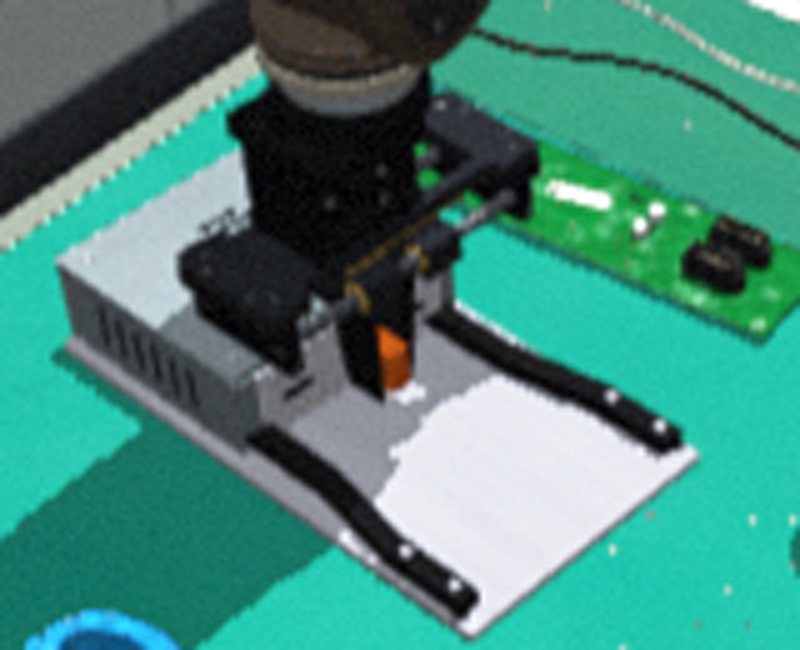

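```bash
python3 -m pendant '[[0,0,-0.001,0,0,0],[0,0,-0.002,0,0,0],[0,0,-0.002,0,0,0]]' 1
python3 -m pendant '[[0,0,0,0,0,0],[0,0,0,0,0,0],[0,0,-0.002,0,0,0]]' 0.65
python3 -m pendant '[[0,-0.01,-0.001,0,0,0],[0,-0.04,-0.002,0,0,0],[0,-0.09,-0.002,0,0,0],[0,-0.12,-0.03,0,0,0],[0,-0.12,-0.09,0,0,0],[0,-0.12,-0.12,0,0,0],[0,-0.12,-0.12,0,0,0],[0,-0.12,-0.12,0,0,0]]' 0.65
python3 - <<'E'
from h import *
for n in ["wrist","side","scene"]: save(cam(n),n+"13")
zoom("wrist13",150,0,480,220,2.4)
zoom("side13",280,120,400,220,6);zoom("scene13",200,120,360,250,5)
E
```

```text
t: 17.23
position: [513.2, 88.9, 21.8]
ee_rot: [-1.57, 0.079, -0.078]
wrist_force: [-1.2, -10.2, 1.4]
width: 0.146
t: 17.6
position: [513.2, 87.8, 21.8]
ee_rot: [-1.569, 0.078, -0.078]
wrist_force: [0.3, -0.5, 0.6]
width: 0.341
t: 18.6
position: [501.2, -31.4, 142.1]
ee_rot: [-1.569, 0.078, -0.079]
wrist_force: [0.7, -0.4, 0.6]
width: 0.351
```

View pics/wrist13_z150.png

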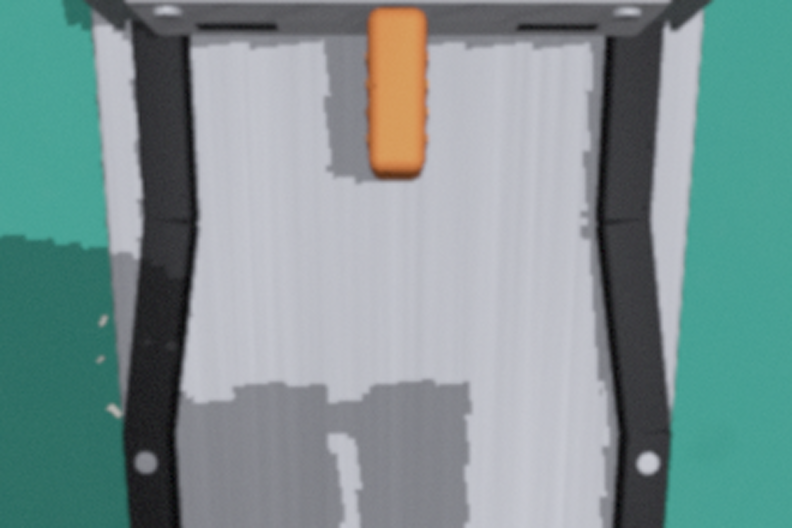

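View pics/side13_z280.png

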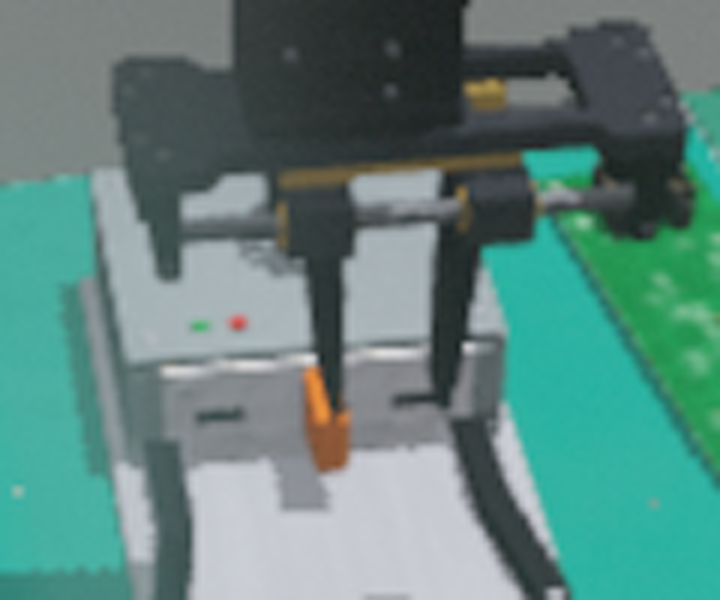

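View pics/scene13_z200.png

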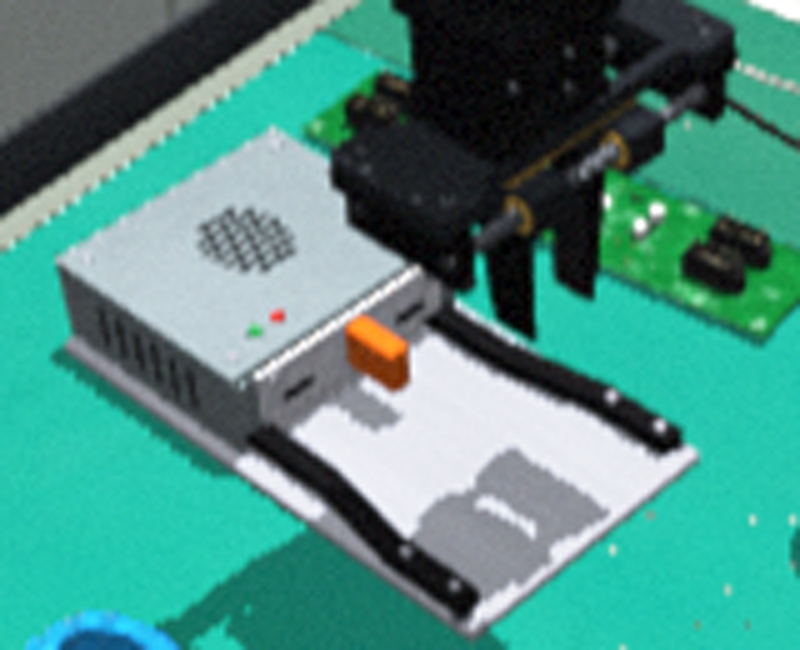

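```bash
python3 -m pendant '[[0,0,0.03,0,0,0],[0,0,0.05,0,0,0],[0,0,0.05,0,0,0],[0,0,0.05,0,0,0]]' 0.65
python3 - <<'E'
from h import *
save(cam("wrist"),"wrist14")
zoom("wrist14",150,20,480,220,2.4)
E
```

```text
t: 19.25
position: [506.1, 17.9, 141.7]
ee_rot: [-1.57, 0.078, -0.078]
wrist_force: [0.1, 0.0, 0.5]
width: 0.35
```

View pics/wrist14_z150.png

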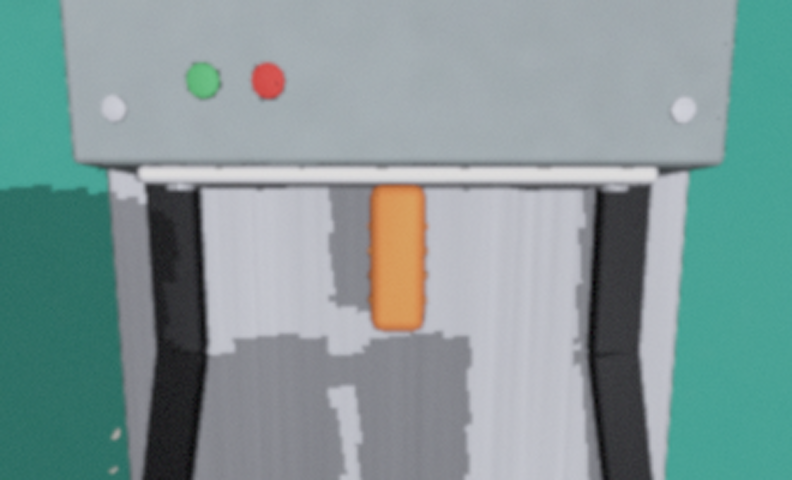

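```bash
python3 - <<'E'
from h import *
zoom("wrist14",200,70,340,110,5.5)
c=load("wrist14");M=R.from_rotvec(c["s"]["ee_rot"]).as_matrix()
im=c["image"].astype(int).sum(2)/3
for u in (215,240,265,350,375,400,415): print(u,im[80:104,u].round().astype(int))
tz=lambda v,z:(M.T@(plane(c,315,v,z)-c["s"]["position"]))[2]
for v in (87,87.5,88): print(v,"hood z",tz(v,62))
h=tz(87.5,62)
for g in (0,1,2,3): print("gap",g,[proj(c,c["s"]["position"]+M@np.array([0,c["s"]["position"][2]-57,h-g-d]))[1].round(2) for d in (0,4)])
E
```

```text
215 [169 170 170 171 170 164 154 134 125 166 204 217 218 215 203 175 117  66
  51  47  49  46  48  49]
240 [170 170 172 171 171 167 156 141 130 148 188 213 218 217 205 178 123  97
 142 185 195 195 196 196]
265 [172 171 172 171 170 168 159 144 140 172 206 218 219 217 208 183 126  94
 141 185 195 195 196 196]
350 [169 172 171 171 172 168 159 140 124 160 207 219 219 219 209 185 135 114
 149 184 193 193 193 194]
375 [171 172 173 172 172 169 161 141 122 140 189 215 220 218 211 187 139  99
 111 161 187 192 194 191]
400 [170 168 169 169 168 166 159 141 126 159 207 217 219 218 211 189 144 105
  91  70  39  23  27  22]
415 [170 171 172 171 171 169 161 144 128 158 203 217 219 218 211 189 146  96
  65  58  59  59  57  57]
87 hood z 93.98678354925796
87.5 hood z 93.7191100280564
88 hood z 93.45126451596616
gap 0 [np.float64(88.01), np.float64(95.29)]
gap 1 [np.float64(89.84), np.float64(97.1)]
gap 2 [np.float64(91.66), np.float64(98.91)]
gap 3 [np.float64(93.48), np.float64(100.71)]
```

View pics/wrist14_z200.png

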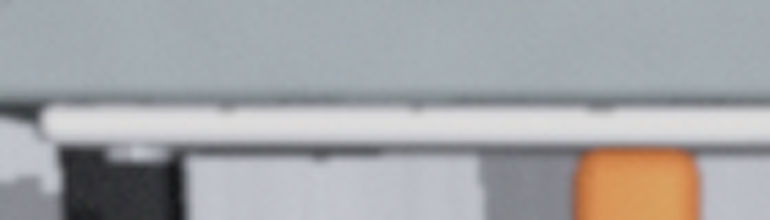

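```bash
python3 -m pendant '[[0,0.03,0,0,0,0],[0,0.08,0,0,0,0],[0,0.113,0,0,0,0],[0,0.113,0.015,0,0,0],[0,0.113,0.03,0,0,0],[0,0.113,0.036,0,0,0],[0,0.113,0.036,0,0,0]]' 1
python3 -m pendant '[[0,0,0.002,0,0,0],[0,0,0.004,0,0,0],[0,0,0.006,0,0,0],[0,0,0.006,0,0,0]]' 1
```

```text
t: 20.18
position: [510.2, 54.4, 29.8]
ee_rot: [-1.569, 0.076, -0.079]
wrist_force: [0.4, 0.6, -0.4]
width: 0.004
t: 20.68
position: [510.4, 59.7, 28.7]
ee_rot: [-1.569, 0.079, -0.078]
wrist_force: [-0.1, -0.3, -0.0]
width: 0.002
```

```bash
python3 -m pendant '[[0,0,0.001,0,0,0],[0,0,0.002,0,0,0],[0,0,0.002,0,0,0]]' 1
python3 -m pendant '[[0,0,0.001,0,0,0],[0,0,0.002,0,0,0],[0,0,0.002,0,0,0]]' 1
python3 - <<'E'
from h import *
save(cam("wrist"),"wrist15");zoom("wrist15",150,120,480,360,2.4)
E
```

```text
t: 21.05
position: [510.4, 60.0, 28.7]
ee_rot: [-1.571, 0.079, -0.078]
wrist_force: [-1.8, -19.3, 1.2]
width: 0.003
t: 21.42
position: [510.4, 60.2, 28.8]
ee_rot: [-1.573, 0.079, -0.077]
wrist_force: [-3.0, -37.9, 3.9]
width: 0.007
```

View pics/wrist15_z150.png

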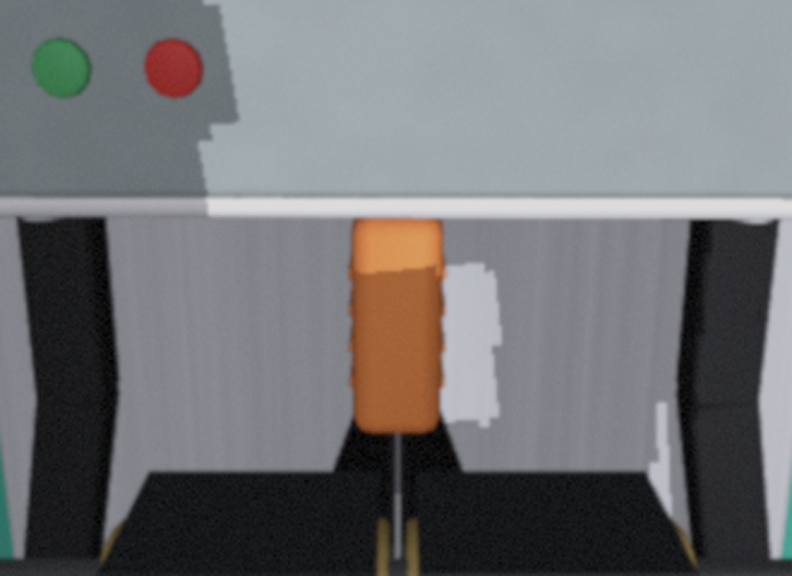

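```bash
python3 -m pendant '[[0,0,-0.004,0,0,0],[0,0,-0.015,0,0,0],[0,0,-0.03,0,0,0],[0,-0.03,-0.04,0,0,0],[0,-0.08,-0.04,0,0,0],[0,-0.113,-0.04,0,0,0],[0,-0.15,-0.04,0,0,0],[0,-0.15,-0.04,0,0,0],[0,-0.15,-0.04,0,0,0]]' 1
python3 - <<'E'
from h import *
for n in ["wrist","side","scene"]: save(cam(n),n+"16")
c=load("wrist16");zoom("wrist16",150,20,480,220,2.4);zoom("scene16",180,100,480,325,2.4);print(c["s"]["t"],c["s"]["qvel"])
E
```

```text
t: 22.6
position: [506.4, 23.5, 178.2]
ee_rot: [-1.569, 0.079, -0.078]
wrist_force: [-0.0, -0.0, -1.2]
width: 0.005
22.6 [0.00140248 0.01776222 0.00540992 0.00033497 0.00301256 0.00353123]
```

View pics/wrist16_z150.png

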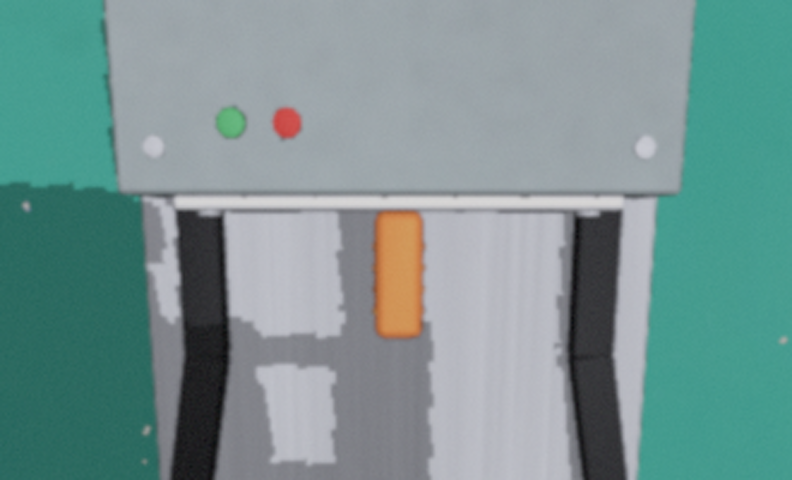

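View pics/scene16_z180.png

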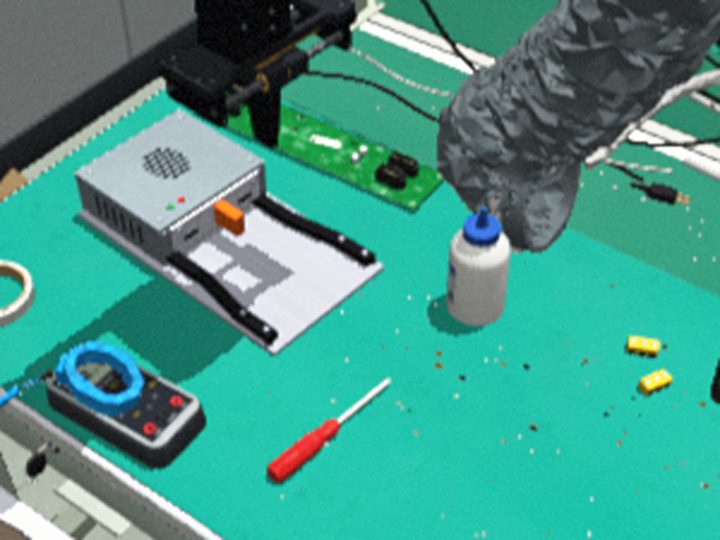

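View pics/side16.png

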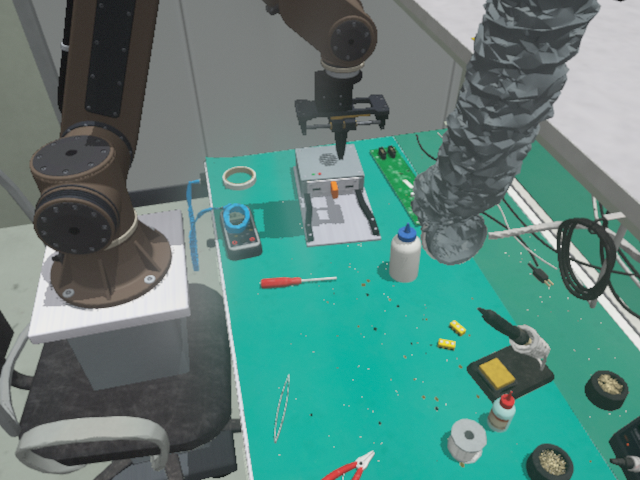

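The panel lies flush and parallel to the hood edge. The screwdriver, bottle and tape are where they started, and the gripper is clear of everything.

```bash
python3 -c "
from workcell import env
print(env.finish_job())"
```

```text
the job is handed in; nothing more can be done
None
```

The cassette is in the dock with its panel home against the hood, and I handed the job in at about 22.6 s. I picked it up by the heat sink, set it down on the loading plate between the guides and let go. I then gripped it by the orange pull grip and slid it in, with one 0.6 mm sideways correction part-way.

- **End of the slide:** the push rose to about 30 N, and over the last few millimetres the fingers probably slipped along the grip. I let go and pushed the blade's outer end with the closed fingers. It gave only 0.2 mm while the push rose from 19 to 38 N, so it was a hard stop.
- **Panel:** before that last push the wrist camera put the gap at about 0.3–0.5 mm, even from side to side; that measurement is good to about 0.7 mm. In the final pictures the panel looks flush and parallel to the hood.
- **Connector:** I had no direct reading of its travel, so that it is fully home is inferred from the hard stop and the panel position.
- **Camera:** the wrist camera read about 1.3 mm off sideways, so I aligned the cassette and dock against each other in the same pictures.
- **Surroundings:** the screwdriver, bottle and tape look unmoved, and the gripper ended clear of everything.

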